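# Shut the tilt-out bin and swing its catch across

### The arm

A 6-joint arm with a two-finger parallel gripper is mounted at the origin on the work surface. World frame = base frame: x ahead of the robot, y to its left, z up, the work surface at z = 0. Lengths are in m, angles in degrees, forces in N, time in s.
With the tool pointing down it reaches from about 0.4 to 0.825 m from the base axis. Payload 7 kg.
Tool frame: the origin (TCP) lies at the very end of the fingers, on their centre line; the grasp point (between the pads) lies 19 mm behind it; z points along the fingers, y is the line along which they close (so a half turn about z gives the same grasp; the last joint's range is limited). The gripper opens to 88 mm and grips with 3 to 60 N. Pads are 19 mm wide; open, the fingers measure 130 mm over their backs; the gripper's body (78 mm by 193 mm) begins 47 mm behind the grasp point.
Start: joints at [-52.535, 20.546, 0.682, 0, -70.136, -16.507], TCP at [0.241, -0.63, 0.227] pointing down, gripper open.
Joint ranges: [-176.03, 176.03], [-82.01, 121.73], [-58.28, 71.71], [-173.87, 95.51], [-174.79, -0.11], [-173.66, 173.66]. Speed limits (degrees/s): [136.94, 136.94, 172.46, 180, 180, 180].

### API

Orientations are given as [roll, pitch, yaw] about the fixed x, y, z axes, in that order (R = Rz(yaw) Ry(pitch) Rx(roll)).
In Python, from plant import ctrl gives the robot as it stands.
- The arm moves only by the tool carry_out, never from a script. Its argument "deltas" is a list that holds one entry, the list of rows, each a list of 5 numbers: the shift along the tool's x, y, z scaled (see below), then the turn about the tool's z scaled (see below), then the opening, from -1 (shut) to 1 (fully open). A call has 1 to 5 rows; each row is the pose to reach, as a shift and turn from the pose commanded when the call began, along the tool's axes at that moment, turning the shorter way round; what a row does not reach only later rows make up. The controller multiplies each number of a shift by 20 cm and each number of a turn by 2 pi rad. A row lasts 1/10 s, in which the tool goes at most 50 mm and 8.59 degrees, less where a joint would pass 70% of its speed; a pose out of reach is approached as far as the arm can. A call with a number of a shift or a turn outside -1 to 1 is refused whole. A call with a gripper value outside its range is refused whole. The fingers move at their own pace and stop on an object; the grip force is fixed at half the most. Time passes only in rows, so rows that repeat a pose let the fingers close. It gives the time, the measured TCP pose, the force, the opening and the grip force at its end, in the units of the state.
- ctrl.get_obs(): the state, without advancing time (a new reading comes with each control period).
- ctrl.snapshot(name): name is "scene" or "top"; returns a dict with "color" (420x560x3 uint8, red, green, blue), "camera_matrix" (3x3 intrinsics, pixels), "k1" (the pictures are not rectified: a ray, as slopes to the right and down, at radius r is drawn at 1 + k1 r^2 times it, then the intrinsics apply), "R" (3x3) and "t" (3): a world point X has camera coordinates R X + t. Camera axes: x right, y down, z forward; pixel columns grow to the right and rows downward; lengths in m; the calibration is good to about 2 mm. A picture is of the moment at which its call begins. There is no depth.
- ctrl.close_job(): hands the job in; it is judged then, once.
Trained networks look in a picture, given as the dict that the camera call returned (one of the last four; its "shot" number tells which), for a name from the list of things; names that differ only in an ending like _2 or _b are one class to them, and where a whole thing is asked for, a point or a joint stands for the part that bears it (a point fixed in the world has none). Each returns a list of dicts, best first, with "p" (0 to 1); they miss things now and then, are a little off and sometimes report something else, mostly with a low value. They report only what shows in the picture. A call takes as long as a camera call.
- ctrl.search_frame(picture, name): "centre" ([column, row] in pixels, amid what is visible of it).
- ctrl.silhouettes(picture, name): "mask" (420x560 bool, what is visible of it) and "centre" ([column, row] in pixels, amid what is visible of it).
- ctrl.spot_point(picture, name): "centre" ([column, row] in pixels: a listed point, or the origin of a listed thing).
The state is a dict: "clock": time; "joint_pos": joint angles; "qvel": joint speeds; "tau": joint torques, N m; "tool_pos": TCP position; "orientation": TCP orientation; "force": force on the tool from outside, world axes, zero at the start; "moment": the same for the moment, N m; "opening": finger opening in m; "gripper_force": force on a finger pad.
Only numpy, scipy, OpenCV 4.12 (cv2) and the standard library are available. Lean on these libraries where they do the work, as an engineer would, in place of code of your own. Each camera call takes 0.05 s, during which the arm holds its last target. There are 200 camera calls.

### The job

The green tilt-out bin at the end of the shelf is hanging open. Push it fully shut with your closed fingertips, then push the red catch arm round with a fingertip until its bent-down end stands squarely in front of the tongue on the bin's top edge, and leave it there. Push gently, do not grip the bin or the catch, and leave the mug, tumbler, cooker lid and scoop where they are.

Things in the scene. Friction and masses are not known exactly. Their poses are not given: they have to be found in the camera images.
- rack: Fixed unit: grey plastic bin housing, 120 deep (x) by 172 wide (y) by 166 high, with a blue metal ledge (200 deep, top 90 mm up, 370 long) on steel brackets running off its -y side. Origin: centre of the housing's underside, on the counter; x points to the back of the unit, away from the robot (front opening faces -x), y along the unit to its left, z up. The unit's place and yaw vary.
- bin (a joint): Tilt of the green bin, rad: 0 = fully shut against a stop, grows as its top leans out to the robot (max 0.6). Hinge: along the unit's y, 60 mm in front of the rack origin, 12 mm up. Front panel 6 thick, 168 wide; shut, its outer face is 66 mm in front of the rack origin, its top 160 mm above the counter. Stays where left; closing takes 1 to 3 N at the top edge.
- bin_back: Thin green skin, part of the bin: the inside of its front panel and the back and both sides of its tongue, which a push from the front never touches. Origin on the bin hinge.
- bin_tongue (a point): Top of the outer face of the green tongue (24 wide, 6 thick) that rises from the middle of the bin panel's top edge; 166 mm above the hinge, 178 mm above the counter when shut (12 mm higher than the housing's roof). As the bin closes the tongue's top moves inwards and also rises, by up to 16 mm: push close below it, so that it does not catch under the gripper.
- latch (a joint): Turn of the red catch arm about its upright steel post, rad. 0 = arm points straight to the back (unit's +x), positive = anticlockwise seen from above; pi or -pi = arm points straight to the front (-x), its bent-down end in front of the tongue. Turns both ways (stops at +-3.6), stays where it is left (friction 0.05 N m: about 1 N at 50 mm from the post).
- latch_pivot (a point): On the catch's turning axis (vertical, over the centre of the housing's roof), 210 mm above the counter, at mid height of the arm. The post is 16 mm thick and the arm's round hub 28 mm wide.
- latch_tab (a point): Outer end of the red arm, 78 mm from the turning axis, 210 mm above the counter, mid height of the arm. The arm is a bar 14 wide and 12 thick (204 to 216 mm above the counter); below it is free down to the roof at 166 mm. At this end a plate 16 wide and 6 thick is bent down to 170 mm above the counter.
- mug: White ceramic mug, 76 wide, 88 high, with handle, standing on the ledge beside the bin. Origin: centre of its underside. Leave alone.
- tumbler: Steel tumbler, 72 wide, 100 high, standing on the counter on the other (+y) side of the bin. Origin: centre of its underside. Leave alone.
- cooker_lid: Aluminium pressure cooker lid, 176 wide, 56 high with its weight, black handle, lying on the ledge. Origin: centre of its underside. Leave alone.
- scoop: Yellow plastic scoop, 60 by 75 by 35 with a handle, lying on the counter in front of the ledge. Origin: centre of its bowl's underside. Leave alone.

How it is judged:
By the outcome, as a careful person would: the job done as asked, in the order asked, and still so for the second after the job is handed in, with the robot touching nothing.
It also fails if it takes over 56 s, if anything falls off the work surface, if the arm or the gripper's body presses on something with over 40 N, if the wrist force passes 120 N, or if a joint passes its speed limit or range.

## Working session

There is one attempt and no reset: what is moved stays moved. The work goes in short steps, Python scripts to look and compute and a tool call to move; the robot and the scene stay as the last step left them, time stands still between calls to the robot, and variables do not carry over. Pictures are saved under pics/ and viewed, at most 10 in all, crops included, and the job is handed in when it is done.

Besides the shell and the picture viewer there is one more tool, called after "Emit:" as name(argument=value, ...) on one line, values as JSON. carry_out: Moves the arm, as the interface text tells. Its arguments: {"type":"object","properties":{"deltas":{"type":"array"}},"required":["deltas"]}

```bash
mkdir -p pics
cat > h.py <<'E'
import numpy as np, cv2
from plant import ctrl
def ray(s,px):
    K=np.array(s["camera_matrix"]);k=s["k1"]
    d=np.array([(px[0]-K[0,2])/K[0,0],(px[1]-K[1,2])/K[1,1]]);u=d.copy()
    for _ in range(30): u=d/(1+k*(u@u))
    R=np.array(s["R"]);t=np.array(s["t"])
    return -R.T@t, R.T@np.array([u[0],u[1],1])
def onz(s,px,z):
    o,d=ray(s,px); return o+d*(z-o[2])/d[2]
def proj(s,X):
    c=np.array(s["R"])@np.asarray(X,float)+np.array(s["t"]);u=c[:2]/c[2];u=u*(1+s["k1"]*(u@u))
    K=np.array(s["camera_matrix"]);return np.array([K[0,0]*u[0]+K[0,2],K[1,1]*u[1]+K[1,2]])
def tri(a,pa,b,pb):
    oa,da=ray(a,pa);ob,db=ray(b,pb)
    s=np.linalg.lstsq(np.c_[da,-db],ob-oa,rcond=None)[0]
    p,q=oa+s[0]*da,ob+s[1]*db
    return (p+q)/2,np.linalg.norm(p-q)
def save(s,n): cv2.imwrite(f"pics/{n}.png",s["color"][:,:,::-1])
E
python3 - <<'E'
from h import *
np.set_printoptions(precision=3,suppress=True)
S={n:ctrl.snapshot(n) for n in("scene","top")}
for n,s in S.items(): save(s,n+"0"); print(n,"cam",-np.array(s["R"]).T@np.array(s["t"]))
for nm in ["rack","bin_tongue","latch_pivot","latch_tab","bin","mug","tumbler","cooker_lid","scoop"]:
    P={}
    for n,s in S.items():
        r=ctrl.spot_point(s,nm) if nm!="bin" else ctrl.search_frame(s,nm)
        print(nm,n,[(np.round(x["centre"],1).tolist(),round(x["p"],2)) for x in r[:2]])
        if r:P[n]=r[0]["centre"]
    if len(P)==2: print("   tri",*tri(S["scene"],P["scene"],S["top"],P["top"]))
o=ctrl.get_obs();print(o)
cv2.imwrite("pics/both0.png",cv2.resize(np.vstack([S["scene"]["color"],S["top"]["color"]])[:,:,::-1],(400,600)))
E
```

```text
scene cam [0.633 0.514 1.062]
top cam [0.446 0.052 1.416]
rack scene []
rack top [([405.2, 201.1], 0.29)]
bin_tongue scene [([310.4, 211.6], 0.82)]
bin_tongue top [([273.4, 239.4], 0.97)]
   tri [0.508 0.061 0.168] 0.00419747769809805
latch_pivot scene [([244.4, 200.2], 0.81)]
latch_pivot top [([278.5, 185.4], 0.91)]
   tri [0.633 0.046 0.209] 0.007189045575627635
latch_tab scene [([207.4, 205.9], 0.86)]
latch_tab top [([275.8, 155.3], 0.61)]
   tri [0.705 0.051 0.209] 0.010113653603360199
bin scene [([291.0, 226.2], 0.81), ([295.6, 221.0], 0.36)]
bin top [([278.0, 229.0], 0.83)]
   tri [0.541 0.049 0.08 ] 0.0007591586111478681
mug scene [([245.1, 163.5], 0.83)]
mug top [([343.8, 196.1], 0.93)]
   tri [ 0.624 -0.117  0.089] 0.008884092916042183
tumbler scene [([229.0, 331.3], 0.86)]
tumbler top [([208.7, 179.0], 0.91)]
   tri [ 0.694  0.236 -0.045] 0.010067310002633188
cooker_lid scene [([249.7, 111.0], 0.85)]
cooker_lid top [([406.0, 198.9], 0.8)]
   tri [ 0.608 -0.27   0.092] 0.005625062416175429
scoop scene [([312.0, 157.4], 0.69)]
scoop top [([361.5, 261.7], 0.97)]
   tri [ 0.458 -0.167  0.015] 0.0018467708478537982
{'clock': 1.0, 'joint_pos': array([-52.535,  20.544,   0.682,   0.001, -70.136, -16.507]), 'qvel': array([-0.081, -0.012, -0.031,  0.058, -0.017,  0.001]), 'tau': array([  0.   , -58.239,  29.331,   7.002,   0.012,   0.   ]), 'tool_pos': array([ 0.241, -0.63 ,  0.227]), 'orientation': array([-179.997,   -0.   , -159.041]), 'force': array([-0.006, -0.571,  0.139]), 'moment': array([-0.013,  0.033, -0.024]), 'gripper_force': 0.0, 'opening': 0.08795372309150658}
```

View pics/scene0.png

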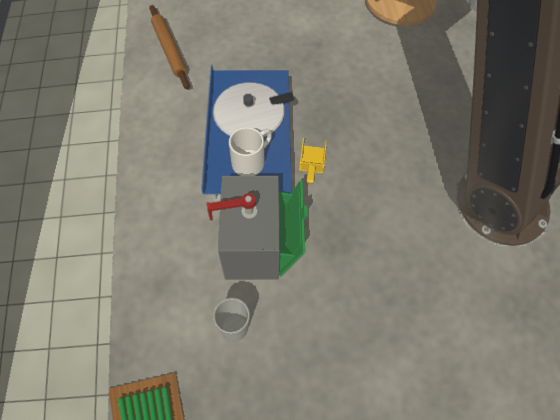

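View pics/top0.png

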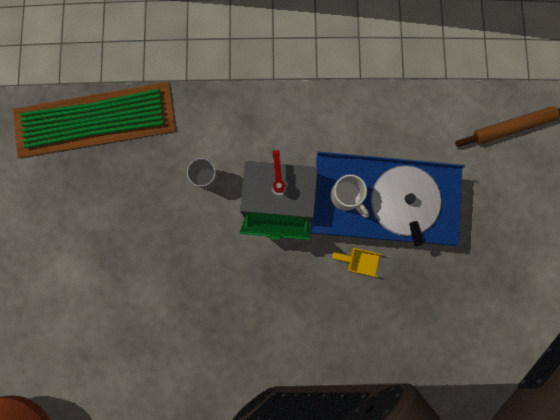

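Scene shows the unit with the bin open towards the robot (tongue about (310,212) in scene, (273,239) in top). The red arm points to the back, from (249,200) to (208,206) in scene and from (279,186) to (276,154) in top. Next I fit the rack pose and check it by overlay.

```bash
cat >> h.py <<'E'
def frame(x,y,a):
    c,s=np.cos(a),np.sin(a); return lambda p:np.array([x+c*p[0]-s*p[1],y+s*p[0]+c*p[1],p[2]])
def tong(t): return np.array([-.060-(.006*np.cos(t)+.166*np.sin(t)),0,.012+.166*np.cos(t)-.006*np.sin(t)])
def tab(q): return np.array([.078*np.cos(q),.078*np.sin(q),.210])
E
python3 - <<'E'
from h import *
from scipy.optimize import least_squares
np.set_printoptions(precision=4,suppress=True)
s=ctrl.snapshot("scene");t=ctrl.snapshot("top")
im=t["color"].astype(int); m=((im[:,:,2]>im[:,:,0]+50)&(im[:,:,2]>70)).astype(np.uint8)
ys,xs=np.nonzero(m)
# blue front edge: lowest blue pixel of columns
cols=[c for c in range(325,455)if m[:,c].any()]
lo=np.array([onz(t,(c,np.nonzero(m[:,c])[0].max()+.5),.09) for c in cols])
f=np.polyfit(lo[:,1],lo[:,0],1); r=lo[:,0]-np.polyval(f,lo[:,1]); k=abs(r)<.004
f=np.polyfit(lo[k,1],lo[k,0],1); print("yaw front edge deg",np.degrees(np.arctan(-f[0])),k.sum(),len(k))
obs=[]
for sn in (s,t):
    for nm in("bin_tongue","latch_pivot","latch_tab"):
        r=ctrl.spot_point(sn,nm)
        if r: obs.append((sn,nm,np.array(r[0]["centre"]),r[0]["p"])); print(nm,np.round(r[0]["centre"],1),r[0]["p"])
yaw0=np.arctan(-f[0])
def res(v):
    F=frame(*v[:3]);P={"bin_tongue":F(tong(v[3])),"latch_pivot":F([0,0,.21]),"latch_tab":F(tab(v[4]))}
    return np.r_[np.concatenate([proj(sn,P[n])-c for sn,n,c,p in obs]),(v[2]-yaw0)/.01]
q=least_squares(res,[.633,.046,yaw0,.37,.15],loss="soft_l1")
v=q.x;print(v,np.degrees(v[2:]));print(res(v))
F=frame(*v[:3])
outs=[]
for sn,(x0,y0) in((s,(190,140)),(t,(225,130))):
    im=sn["color"][:,:,::-1].copy();crop=cv2.resize(im[y0:y0+150,x0:x0+130],None,fx=3,fy=3,interpolation=cv2.INTER_CUBIC)
    pts=[F((a,b,.166)) for a,b in((-.06,-.086),(.06,-.086),(.06,.086),(-.06,.086))]
    d=lambda P:tuple(int(round(z)) for z in (proj(sn,P)-[x0,y0]+.5)*3)
    for i in range(4): cv2.line(crop,d(pts[i]),d(pts[(i+1)%4]),(255,255,0),1)
    for P in(F(tong(v[3])),F([0,0,.21]),F(tab(v[4]))): cv2.drawMarker(crop,d(P),(255,0,255),0,9,1)
    outs.append(crop)
cv2.imwrite("pics/ov.png",np.hstack(outs))
E
```

```text
yaw front edge deg -4.281409591435953 24 130
bin_tongue [309.3 212.2] 0.75
latch_pivot [246.1 199.4] 0.62
latch_tab [208.  207.5] 0.76
bin_tongue [274.7 236.8] 0.95
latch_pivot [279.5 184.5] 0.66
latch_tab [277.7 153.6] 0.51
[ 0.6313  0.0458 -0.085   0.3472  0.16  ] [-4.8701 19.8938  9.1686]
[-0.9353 -2.4258  1.1903  0.8745 -0.4569 -0.9991  0.3327  2.8643 -0.5305
  0.262  -1.6965 -2.583  -1.0275]
```

View pics/ov.png

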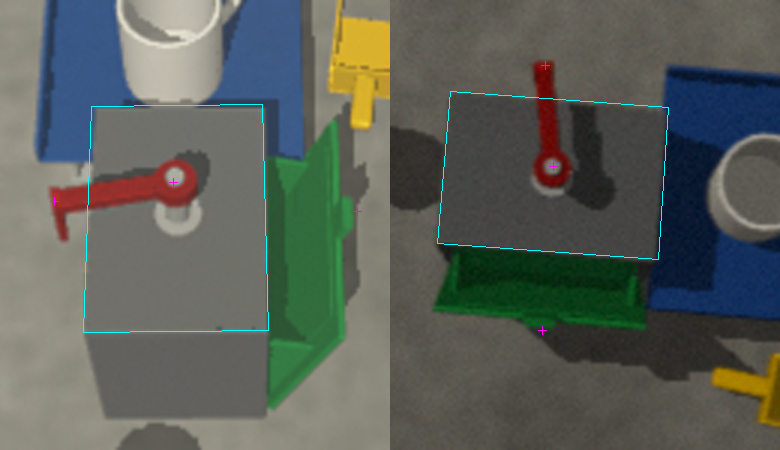

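The overlay fits to 1-3 mm: the housing roof outline, hub, arm end and tongue all line up. Rack is at (0.631, 0.046), yaw -4.9°, tilt about 0.35, latch about 9°. Now I approach with the gripper closed.

```bash
cat >> h.py <<'E'
V=(.6313,.0458,-.085)
def unit(p):
    c,s=np.cos(V[2]),np.sin(V[2]);d=np.array(p)-[V[0],V[1],0]
    return np.array([c*d[0]+s*d[1],-s*d[0]+c*d[1],d[2]])
def plan(pts,yaw=None,base=None):
    """unit-frame points -> scaled tool shifts from present pose"""
    from scipy.spatial.transform import Rotation as Ro
    o=ctrl.get_obs();e=o["orientation"];R=Ro.from_euler("xyz",e,degrees=True).as_matrix()
    R=np.round(R,6);F=frame(*V)
    dt=0 if yaw is None else -((yaw-e[2]+180)%360-180)/360
    print("at unit",np.round(unit(o["tool_pos"])*1e3,1),"yaw",e[2],"t",o["clock"],"f",np.round(o["force"],1))
    for p in pts: print(np.round(R.T@(F(p)-o["tool_pos"])/.2,3).tolist(),round(dt,4))
E
python3 - <<'E'
from h import *
plan([(-.165,0,.227)],175.1)
E
```

```text
at unit [-331.1 -706.8  226.6] yaw -159.0411257843819 t 1.4 f [-0.3 -0.2  0.3]
[-2.287, 2.819, -0.002] 0.0718
```

Emit:
carry_out(deltas=[[[-0.76,0.94,0,0,-1],[-0.76,0.94,0,0,-1],[-0.76,0.94,0,0,-1],[-0.76,0.94,0,0,-1],[-0.76,0.94,0,0,-1]]])

```text
clock: 1.9
tool_pos: [0.3163, -0.3983, 0.2268]
orientation: [-180.0, 0.0, -159.0]
force: [1.2, 0.2, 0.1]
opening: 0.0533
gripper_force: 0.0
```

Emit:
carry_out(deltas=[[[-0.76,0.94,0,0,-1],[-0.76,0.94,0,0,-1],[-0.76,0.94,0,0,-1],[-0.76,0.94,0,0,-1],[-0.76,0.94,0,0,-1]]])

```text
clock: 2.4
tool_pos: [0.3911, -0.1683, 0.2271]
orientation: [-180.0, 0.1, -159.0]
force: [1.1, -0.2, 0.6]
opening: 0.0128
gripper_force: 0.0
```

Emit:
carry_out(deltas=[[[-0.7,0.86,0,0.072,-1],[-0.7,0.86,0,0.072,-1],[-0.7,0.86,0,0.072,-1],[-0.7,0.86,0,0.072,-1],[-0.7,0.86,0,0.072,-1]]])

```text
clock: 2.9
tool_pos: [0.4603, 0.0424, 0.2271]
orientation: [180.0, 0.1, 174.9]
force: [1.7, -1.7, 0.3]
opening: 0.0006
gripper_force: 0.0
```

Run:
```python
from h import *
plan([(-.165,0,.15),(-.165,0,.227)],175.1)
print(ctrl.get_obs()["opening"])
```

```text
at unit [-170.1  -17.9  227.1] yaw 174.9014173194911 t 2.9 f [ 1.7 -1.7  0.3]
[-0.024, 0.089, 0.386] -0.0006
[-0.025, 0.09, 0.001] -0.0006
0.0005534700391191218
```

Emit:
carry_out(deltas=[[[0,0.09,0.2,0,-1],[0,0.09,0.39,0,-1],[0,0.09,0.39,0,-1],[0,0.09,0.39,0,-1]]])

```text
clock: 3.3
tool_pos: [0.4617, 0.0579, 0.1492]
orientation: [-179.9, -0.0, 175.1]
force: [0.5, 0.2, 0.7]
opening: 0.0004
gripper_force: 0.0
```

Run:
```python
from h import *
plan([(-.165,0,.149),(-.0755,0,.149)],175.1)
```

```text
at unit [-170.    -2.3  149.2] yaw 175.067511715201 t 3.3 f [0.5 0.2 0.7]
[-0.025, 0.012, 0.001] -0.0001
[-0.473, 0.012, 0.001] -0.0001
```

Emit:
carry_out(deltas=[[[-0.06,0.01,0,0,-1],[-0.11,0.01,0,0,-1],[-0.16,0.01,0,0,-1],[-0.2,0.01,0,0,-1],[-0.24,0.01,0,0,-1]]])

```text
clock: 3.8
tool_pos: [0.5102, 0.0556, 0.1487]
orientation: [-180.0, -0.0, 175.0]
force: [-2.0, -0.0, 1.3]
opening: -0.0
gripper_force: 0.9
```

Emit:
carry_out(deltas=[[[-0.04,0,0,0,-1],[-0.08,0,0,0,-1],[-0.12,0,0,0,-1],[-0.16,0,0,0,-1],[-0.19,0,0,0,-1]]])

```text
clock: 4.3
tool_pos: [0.5482, 0.0527, 0.1485]
orientation: [-180.0, 0.0, 175.0]
force: [-1.4, 0.1, 0.3]
opening: 0.0004
gripper_force: 0.5
```

Run:
```python
from h import *
plan([(-.0755,0,.149)],175.1)
```

```text
at unit [-83.4  -0.2 148.5] yaw 175.0345781578287 t 4.3 f [-1.4  0.1  0.3]
[-0.039, 0.001, -0.003] -0.0002
```

Contact is gentle, about 2 N. I continue in small steps to the stop.

Emit:
carry_out(deltas=[[[-0.015,0,0,0,-1],[-0.025,0,0,0,-1],[-0.035,0,0,0,-1],[-0.035,0,0,0,-1]]])

```text
clock: 4.7
tool_pos: [0.5526, 0.0521, 0.1483]
orientation: [-180.0, -0.2, 175.0]
force: [-7.2, 2.2, 4.0]
opening: 0.0008
gripper_force: 4.0
```

Emit:
carry_out(deltas=[[[-0.005,0,0,0,-1],[-0.01,0,0,0,-1],[-0.01,0,0,0,-1]]])

```text
clock: 5.0
tool_pos: [0.5527, 0.052, 0.1482]
orientation: [-180.0, -0.4, 175.0]
force: [-15.6, 5.6, 10.1]
opening: 0.0005
gripper_force: 8.1
```

Emit:
carry_out(deltas=[[[0.05,0,0,0,-1],[0.2,0,0,0,-1],[0.35,0,0,0,-1],[0.4,0,0,0,-1],[0.4,0,-0.3,0,-1]]])

```text
clock: 5.5
tool_pos: [0.4717, 0.0575, 0.194]
orientation: [-179.8, -0.5, 175.0]
force: [2.3, 0.3, 0.1]
opening: 0.0004
gripper_force: 0.0
```

```bash
cat > look.py <<'E'
from h import *
import sys
from scipy.optimize import least_squares
np.set_printoptions(precision=4,suppress=True)
s=ctrl.snapshot("scene");t=ctrl.snapshot("top");F=frame(*V)
obs=[]
for sn,l in((s,"s"),(t,"t")):
    for nm in("bin_tongue","latch_pivot","latch_tab"):
        r=ctrl.spot_point(sn,nm)
        if r: obs.append((sn,nm,np.array(r[0]["centre"])));print(l,nm,np.round(r[0]["centre"],1),round(r[0]["p"],2))
outs=[]
for sn,(x0,y0) in((s,(190,140)),(t,(225,130))):
    im=sn["color"][:,:,::-1].copy();outs.append(cv2.resize(im[y0:y0+150,x0:x0+130],None,fx=3,fy=3,interpolation=cv2.INTER_CUBIC))
    print("shut tongue",proj(sn,F(tong(0))),"0.03:",proj(sn,F(tong(.03))),"latch pi tab",proj(sn,F(tab(np.pi))))
cv2.imwrite(f"pics/{sys.argv[1]}.png",np.hstack(outs))
E
python3 look.py shut1
```

```text
s bin_tongue [285.5 209.6] 0.86
s latch_pivot [247.5 198.5] 0.8
s latch_tab [208.3 206.5] 0.93
t bin_tongue [275.1 214.9] 0.78
t latch_pivot [279.6 187.4] 0.91
t latch_tab [277.2 153.6] 0.57
shut tongue [280.8636 207.4192] 0.03: [283.3387 207.4414] latch pi tab [287.3051 199.6639]
shut tongue [276.8361 215.1361] 0.03: [276.6769 217.2901] latch pi tab [276.4387 219.0711]
```

View pics/shut1.png

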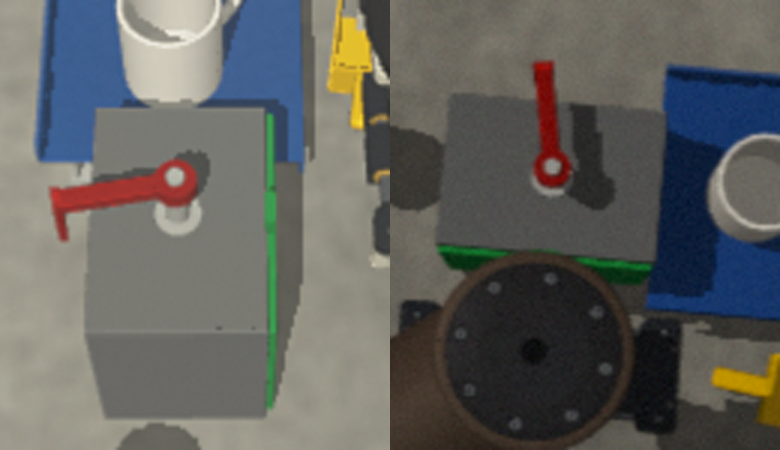

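The picture shows the green panel lying along the housing front with only about 3 px of it visible (scene columns 279-282). I check the remaining gap numerically.

Run:
```python
from h import *
s=ctrl.snapshot("scene");F=frame(*V);im=s["color"].astype(int)
rows=[185,190,225,230,235,240]
g=im[:,:,1]-(im[:,:,0]+im[:,:,2])/2
def at(row,pt):
    ys=np.linspace(-.086,.086,200);P=np.array([proj(s,F(pt(y))) for y in ys]);o=np.argsort(P[:,1]);return np.interp(row,P[o,1],P[o,0])
def top(t,z=.148): return lambda y:(-.06-(.006*np.cos(t)+z*np.sin(t)),y,.012+z*np.cos(t)-.006*np.sin(t))
for r in rows:
    x=np.arange(270,292);p=np.clip(g[r,270:292],0,None);c=(p*x).sum()/p.sum()
    hw=(p>p.max()/2);print(r,"roof",round(at(r,lambda y:(-.06,y,.166)),1),"outer t=0,.03,.06",[round(at(r,top(t)),1)for t in(0,.03,.06)],"meas green",x[hw].min()-.5,x[hw].max()+.5,p.astype(int)[4:18])
```

```text
185 roof 277.1 outer t=0,.03,.06 [np.float64(279.9), np.float64(282.0), np.float64(284.1)] meas green 278.5 280.5 [ 3  3  2  1 14 79 83 31  0  0  0  0  0  0]
190 roof 277.3 outer t=0,.03,.06 [np.float64(280.1), np.float64(282.2), np.float64(284.3)] meas green 278.5 280.5 [ 4  3  3  1 14 78 83 32  0  0  0  0  0  0]
225 roof 278.2 outer t=0,.03,.06 [np.float64(281.1), np.float64(283.3), np.float64(285.5)] meas green 278.5 281.5 [ 3  3  3  2  4 54 84 76 13  2  4  4  4  2]
230 roof 278.3 outer t=0,.03,.06 [np.float64(281.2), np.float64(283.5), np.float64(285.7)] meas green 278.5 281.5 [ 4  2  3  2  3 50 84 82 15  1  3  3  4  3]
235 roof 278.5 outer t=0,.03,.06 [np.float64(281.4), np.float64(283.6), np.float64(285.8)] meas green 278.5 281.5 [ 4  3  3  2  3 49 84 77 19  2  3  2  4  4]
240 roof 278.6 outer t=0,.03,.06 [np.float64(281.5), np.float64(283.8), np.float64(286.0)] meas green 278.5 281.5 [ 4  3  3  2  3 46 85 78 20  4  3  4  5  3]
```

Bin is shut: the visible green is about 2.6 px wide, against 2.9 px predicted for zero tilt. Now I move over to the -y side of the catch arm.

Run:
```python
from h import *
plan([(-.16,0,.29),(.052,-.05,.29),(.052,-.05,.19)],175.1)
```

```text
at unit [-155.4   -0.3  197.7] yaw 175.0269446437017 t 5.95 f [ 0.8 -0.5  0.7]
[0.024, 0.001, -0.461] -0.0002
[-1.037, -0.247, -0.462] -0.0002
[-1.037, -0.246, 0.038] -0.0002
```

Emit:
carry_out(deltas=[[[0,0,-0.25,0,-1],[0,0,-0.46,0,-1],[-0.2,-0.05,-0.46,0,-1],[-0.4,-0.12,-0.46,0,-1],[-0.6,-0.2,-0.46,0,-1]]])

```text
clock: 6.45
tool_pos: [0.5942, 0.0083, 0.2904]
orientation: [180.0, 0.0, 175.1]
force: [0.5, 1.5, -0.1]
opening: 0.0007
gripper_force: 0.0
```

Emit:
carry_out(deltas=[[[-0.22,-0.05,0,0,-1],[-0.43,-0.05,0,0,-1],[-0.43,-0.05,0.2,0,-1],[-0.43,-0.05,0.35,0,-1],[-0.43,-0.05,0.35,0,-1]]])

```text
clock: 6.95
tool_pos: [0.675, -0.0092, 0.214]
orientation: [-179.9, -0.6, 175.0]
force: [-0.4, 0.7, 0.4]
opening: 0.0001
gripper_force: 0.0
```

```bash
cat > arc.py <<'E'
from h import *
import sys
def c(q,r=.050,hx=.0115,hy=.021,z=.19):
    q=np.radians(q);d=.007+hx*abs(np.sin(q))+hy*abs(np.cos(q))
    return (r*np.cos(q)+d*np.sin(q),r*np.sin(q)-d*np.cos(q),z)
plan([c(float(a)) for a in sys.argv[1:]],175.1)
E
python3 arc.py 5 10 25 40 55 70
```

```text
at unit [ 48.2 -51.1 214. ] yaw 174.97519167728444 t 6.95 f [-0.4  0.7  0.4]
[-0.022, 0.134, 0.119] -0.0003
[-0.032, 0.153, 0.119] -0.0003
[-0.051, 0.222, 0.119] -0.0003
[-0.049, 0.3, 0.119] -0.0003
[-0.019, 0.379, 0.119] -0.0003
[0.038, 0.448, 0.119] -0.0003
```

Emit:
carry_out(deltas=[[[-0.02,0,0.06,0,-1],[-0.02,0,0.12,0,-1],[-0.02,0.05,0.12,0,-1],[-0.02,0.09,0.12,0,-1],[-0.02,0.09,0.12,0,-1]]])

```text
clock: 7.45
tool_pos: [0.6837, 0.0103, 0.1978]
orientation: [180.0, 0.1, 175.1]
force: [0.3, 0.2, 0.1]
opening: 0.0003
gripper_force: 0.0
```

```bash
python3 arc.py 10 20 30 40 50 60
```

```text
at unit [ 55.2 -30.9 197.8] yaw 175.12063389156938 t 7.45 f [0.3 0.2 0.1]
[0.004, 0.052, 0.039] 0.0001
[-0.011, 0.096, 0.039] 0.0001
[-0.018, 0.145, 0.039] 0.0001
[-0.013, 0.198, 0.039] 0.0001
[0.003, 0.252, 0.039] 0.0001
[0.032, 0.302, 0.039] 0.0001
```

Emit:
carry_out(deltas=[[[0,0.02,0.04,0,-1],[0,0.05,0.04,0,-1],[-0.01,0.1,0.04,0,-1],[-0.02,0.145,0.04,0,-1],[-0.015,0.2,0.04,0,-1]]])

```text
clock: 7.95
tool_pos: [0.69, 0.049, 0.1886]
orientation: [-180.0, 0.0, 175.0]
force: [0.4, -1.3, 0.1]
opening: 0.0003
gripper_force: 0.6
```

```bash
python3 arc.py 50 60 70 80 90 100; python3 -c "
from h import *
s=ctrl.snapshot('top');print(ctrl.spot_point(s,'latch_tab'))
for r in ctrl.spot_point(s,'latch_tab')[:1]:
    u=unit(onz(s,r['centre'],.21));print(u,np.degrees(np.arctan2(u[1],u[0])))"
```

```text
at unit [ 58.2   8.1 188.6] yaw 175.02657360070492 t 7.95 f [ 0.4 -1.3  0.1]
[0.018, 0.057, -0.007] -0.0002
[0.047, 0.107, -0.007] -0.0002
[0.089, 0.151, -0.007] -0.0002
[0.14, 0.186, -0.007] -0.0002
[0.199, 0.209, -0.007] -0.0002
[0.227, 0.224, -0.007] -0.0002
[]
```

Contact at about 1.3 N. I continue along the arc.

Emit:
carry_out(deltas=[[[0.02,0.055,0,0,-1],[0.045,0.105,0,0,-1],[0.09,0.15,0,0,-1],[0.14,0.185,0,0,-1],[0.2,0.21,0,0,-1]]])

```text
clock: 8.6
tool_pos: [0.6525, 0.0946, 0.1886]
orientation: [180.0, 0.0, 175.1]
force: [1.0, -0.4, -0.5]
opening: 0.0005
gripper_force: 0.5
```

```bash
python3 arc.py 100 110 120 130 140 150
```

```text
at unit [ 17.   50.4 188.6] yaw 175.06459078964707 t 8.6 f [ 1.  -0.4 -0.5]
[0.02, 0.013, -0.007] -0.0001
[0.053, 0.025, -0.007] -0.0001
[0.091, 0.033, -0.007] -0.0001
[0.134, 0.033, -0.007] -0.0001
[0.179, 0.025, -0.007] -0.0001
[0.224, 0.007, -0.007] -0.0001
```

Emit:
carry_out(deltas=[[[0.02,0.015,0,0,-1],[0.055,0.025,0,0,-1],[0.09,0.033,0,0,-1],[0.135,0.033,0,0,-1],[0.18,0.025,0,0,-1]]])

```text
clock: 9.1
tool_pos: [0.6173, 0.1019, 0.1885]
orientation: [180.0, 0.0, 175.0]
force: [1.4, 0.5, 0.4]
opening: 0.0003
gripper_force: 0.7
```

```bash
python3 arc.py 145 150 155 160 165 170 175 180; python3 look.py l1
```

```text
at unit [-18.7  54.7 188.5] yaw 175.03588161867634 t 9.1 f [1.4 0.5 0.4]
[0.023, -0.004, -0.008] -0.0002
[0.046, -0.015, -0.008] -0.0002
[0.068, -0.028, -0.008] -0.0002
[0.089, -0.044, -0.008] -0.0002
[0.109, -0.063, -0.008] -0.0002
[0.127, -0.084, -0.008] -0.0002
[0.143, -0.108, -0.008] -0.0002
[0.156, -0.134, -0.008] -0.0002
s bin_tongue [283.7 208.3] 0.65
s latch_tab [278.4 226. ] 0.54
t bin_tongue [277.6 216.5] 0.71
t latch_pivot [279.6 183.2] 0.94
t latch_tab [253.9 212.7] 0.55
shut tongue [280.8636 207.4192] 0.03: [283.3387 207.4414] latch pi tab [287.3051 199.6639]
shut tongue [276.8361 215.1361] 0.03: [276.6769 217.2901] latch pi tab [276.4387 219.0711]
```

View pics/l1.png

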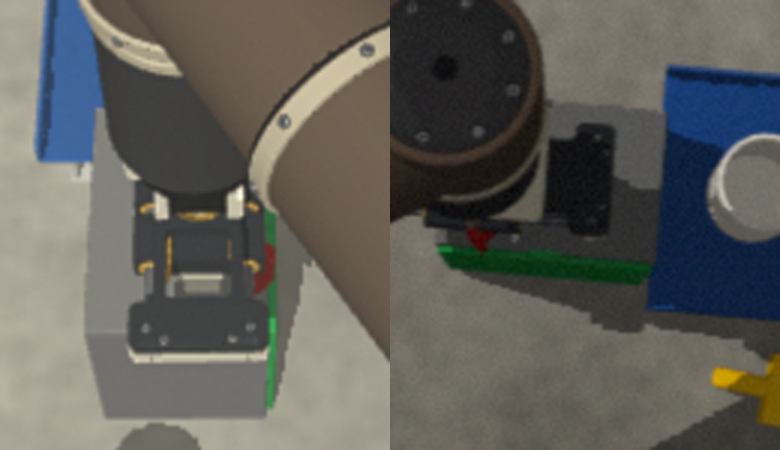

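The picture shows the red end at about (278,226) in scene and (255,210) in top, so it is at roughly 138° as modelled, and the bin is still shut. I push to about 170° and then check.

Emit:
carry_out(deltas=[[[0.023,-0.005,0,0,-1],[0.046,-0.015,0,0,-1],[0.07,-0.03,0,0,-1],[0.09,-0.045,0,0,-1],[0.11,-0.065,0,0,-1]]])

```text
clock: 10.0
tool_pos: [0.5945, 0.0906, 0.1887]
orientation: [180.0, 0.0, 175.0]
force: [1.4, 0.0, 0.4]
opening: 0.0009
gripper_force: 0.5
```

```bash
python3 arc.py 165 168 170 172 174 176 178 180
cat > tabq.py <<'E'
from h import *
F=frame(*V)
for n in("scene","top"):
    s=ctrl.snapshot(n)
    for r in ctrl.spot_point(s,'latch_tab')[:2]:
        u=unit(onz(s,r['centre'],.21));print(n,r['centre'],round(r['p'],2),u,np.degrees(np.arctan2(u[1],u[0]))%360)
    m=s["color"].astype(int);m=(m[:,:,0]>1.8*m[:,:,1])&(m[:,:,0]>1.8*m[:,:,2])&(m[:,:,0]>60)
    m[:140]=0;m[260:]=0;m[:,:190]=0;m[:,355:]=0
    y,x=np.nonzero(m);print(n,"red",len(x),x.min(),x.max(),y.min(),y.max(),"centroid",x.mean(),y.mean())
    P=[proj(s,F((-a,b,.216))) for a,b in((.02,-.007),(.02,.007),(.075,-.007),(.075,.007))];print("pi edges",np.round(P,1).tolist())
E
python3 tabq.py
```

```text
at unit [-40.5  41.5 188.7] yaw 175.04582048204685 t 10.0 f [1.4 0.  0.4]
[0.0, 0.003, -0.006] -0.0002
[0.011, -0.009, -0.006] -0.0002
[0.018, -0.018, -0.006] -0.0002
[0.025, -0.027, -0.006] -0.0002
[0.031, -0.037, -0.006] -0.0002
[0.037, -0.047, -0.006] -0.0002
[0.043, -0.057, -0.006] -0.0002
[0.048, -0.068, -0.006] -0.0002
scene red 56 241 246 194 208 centroid 243.76785714285714 200.91071428571428
pi edges [[257.5, 195.5], [257.5, 201.8], [285.7, 195.1], [286.0, 201.4]]
top [265.8, 221.6] 0.5 [-0.08544001  0.02337772  0.21      ] 164.69751786143692
top red 9 264 284 184 219 centroid 270.3333333333333 210.77777777777777
pi edges [[281.5, 193.4], [275.2, 192.9], [279.7, 217.7], [273.4, 217.3]]
```

Emit:
carry_out(deltas=[[[0.011,-0.009,0,0,-1],[0.025,-0.027,0,0,-1],[0.031,-0.037,0,0,-1],[0.04,-0.05,0,0,-1],[0.04,-0.05,0,0,-1]]])

```text
clock: 10.7
tool_pos: [0.5857, 0.0811, 0.1886]
orientation: [-180.0, -0.0, 175.0]
force: [-0.5, 0.6, -0.5]
opening: 0.0006
gripper_force: 0.1
```

Emit:
carry_out(deltas=[[[0,0.1,0,0,-1],[0,0.3,0,0,-1],[0,0.5,-0.2,0,-1],[0,0.7,-0.4,0,-1],[0,0.9,-0.4,0,-1]]])

```text
clock: 11.2
tool_pos: [0.603, 0.2625, 0.2736]
orientation: [179.8, 0.3, 175.0]
force: [1.4, 0.9, 0.2]
opening: 0.0003
gripper_force: 0.0
```

```bash
python3 tabq.py; python3 look.py l2
```

```text
t bin_tongue [274.4 214.6] 0.83
t latch_pivot [279.4 182.7] 0.57
t latch_tab [274.  223.4] 0.54
shut tongue [280.8636 207.4192] 0.03: [283.3387 207.4414] latch pi tab [287.3051 199.6639]
shut tongue [276.8361 215.1361] 0.03: [276.6769 217.2901] latch pi tab [276.4387 219.0711]Traceback (most recent call last):
  File "tabq.py", line 9, in <module>
    y,x=np.nonzero(m);print(n,"red",len(x),x.min(),x.max(),y.min(),y.max(),"centroid",x.mean(),y.mean())
                                           ~~~~~^^
    return umr_minimum(a, axis, None, out, keepdims, initial, where)
ValueError: zero-size array to reduction operation minimum which has no identity
```

View pics/l2.png

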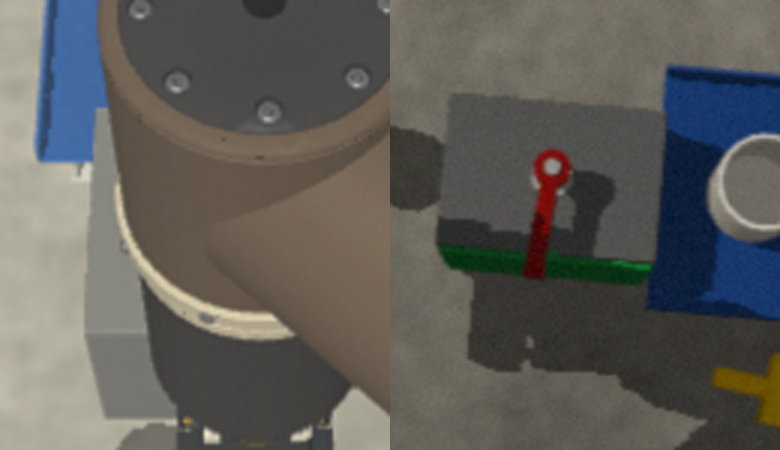

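The top picture shows the arm pointing to the front, slightly short, with its end at about (273,221) and the hub at (279,185). I measure the arm's direction and the unit's yaw precisely.

```bash
cat > dirq.py <<'E'
from h import *
s=ctrl.snapshot("top");im=s["color"].astype(int)
R,G,B=im[:,:,0],im[:,:,1],im[:,:,2]
m=(R>2*G)&(R>2*B)&(R>50);m[:140]=0;m[235:]=0;m[:,:235]=0;m[:,320:]=0
y,x=np.nonzero(m);P=np.array([onz(s,(a,b),.214) for a,b in zip(x,y)])[:,:2]
hub=P[:,0]>P[:,0].max()-.029   # hub disc, 28 wide
hc=np.array([P[:,0].max()-.014,(P[hub,1].max()+P[hub,1].min())/2])
A=P[P[:,0]<hc[0]-.022];f=np.polyfit(A[:,0],A[:,1],1)
ang=np.degrees(np.arctan(f[0]))
print("n",len(P),"hub",hc,"arm world dir from -x deg",ang,"line at hub y",np.polyval(f,hc[0]),"tip x",A[:,0].min(),"end y",np.polyval(f,hc[0]-.075))
g=(G>1.5*R)&(G>1.5*B)&(G>35);g[:190]=0;g[235:]=0;g[:,:230]=0;g[:,330:]=0
for nm,fn,z in(("green front(lower) edge",lambda c:c.max()+.5,.16),("green back edge",lambda c:c.min()-.5,.166)):
    E=np.array([onz(s,(c,fn(np.nonzero(g[:,c])[0])),z) for c in range(240,312) if g[:,c].sum()>2 and not 266<c<287])
    k=np.ones(len(E),bool)
    for _ in range(4):
        q=np.polyfit(E[k,1],E[k,0],1);k=abs(E[:,0]-np.polyval(q,E[:,1]))<.002
    print(nm,"yaw",np.degrees(np.arctan(-q[0])),k.sum(),len(k))
# roof back edge, grey vs dark? gradient by blue ledge back edge
b=(B>R+30)&(B>G+15);
E=[]
for c in range(322,455):
    n=np.nonzero(b[140:250,c])[0]
    if len(n): E.append([*onz(s,(c,140+n.max()+.5),.09)[:2],*onz(s,(c,140+n.min()-.5),.10)[:2]])
E=np.array(E)
for j,nm in((0,"ledge front"),(2,"ledge back")):
    k=np.ones(len(E),bool);k=abs(E[:,j]-np.median(E[:,j]))<.03
    for _ in range(6):
        q=np.polyfit(E[k,j+1],E[k,j],1);k=abs(E[:,j]-np.polyval(q,E[:,j+1]))<.003
    print(nm,"yaw",np.degrees(np.arctan(-q[0])),k.sum(),len(k))
E
python3 dirq.py
```

```text
n 272 hub [0.62764539 0.04692069] arm world dir from -x deg -10.429210768179031 line at hub y 0.04708039696800087 tip x 0.5466876628016587 end y 0.06088500132159613
green front(lower) edge yaw -5.8516574454047285 44 50
green back edge yaw -5.719929049095159 50 50
ledge front yaw -5.780674110750736 123 133
ledge back yaw -5.893294078898716 133 133
```

Arm is 4.6° short (unit yaw is really -5.8°; arm direction -10.4°). I go back for a further push of about 4.2 mm.

```bash
sed -i 's/^V=.*/V=(.629,.0465,-.1012)/' h.py
python3 - <<'E'
from h import *
plan([unit((.588,.105,.27)),unit((.588,.105,.1886)),unit((.5857,.0811,.1886)),unit((.5853,.0769,.1886))])
E
```

```text
at unit [-48.7 209.4 268.5] yaw 174.97613787184613 t 11.75 f [-0.  -0.   0.7]
[0.0, -0.777, -0.007] 0
[0.0, -0.777, 0.4] 0
[0.001, -0.897, 0.4] 0
[0.001, -0.918, 0.4] 0
```

Emit:
carry_out(deltas=[[[0,-0.25,0,0,-1],[0,-0.5,0,0,-1],[0,-0.7,0,0,-1],[0,-0.77,0.2,0,-1],[0,-0.77,0.38,0,-1]]])

```text
clock: 12.25
tool_pos: [0.5884, 0.1046, 0.193]
orientation: [179.9, 0.2, 174.8]
force: [0.5, 0.0, -1.0]
opening: 0.0006
gripper_force: 0.0
```

Emit:
carry_out(deltas=[[[0,0,0.01,0,-1],[0,0,0.01,0,-1],[0,-0.05,0.01,0,-1],[0,-0.09,0.01,0,-1],[0,-0.09,0.01,0,-1]]])

```text
clock: 12.75
tool_pos: [0.5872, 0.0887, 0.192]
orientation: [179.9, 0.1, 175.0]
force: [0.5, -0.4, 0.4]
opening: 0.0004
gripper_force: 0.0
```

Run:
```python
from h import *
plan([unit((.5857,.0811,.1886)),unit((.5853,.0769,.1886))],174.98)
```

```text
at unit [-45.9  37.7 192. ] yaw 175.01581718418265 t 12.75 f [ 0.5 -0.4  0.4]
[0.004, -0.038, 0.017] 0.0001
[0.004, -0.059, 0.017] 0.0001
```

Emit:
carry_out(deltas=[[[0,-0.025,0,0,-1],[0,-0.04,0,0,-1],[0,-0.05,0,0,-1],[0,-0.059,0,0,-1],[0,-0.059,0,0,-1]]])

```text
clock: 13.25
tool_pos: [0.5857, 0.0775, 0.1906]
orientation: [180.0, 0.0, 175.0]
force: [0.1, 0.0, 0.8]
opening: 0.0002
gripper_force: 0.2
```

Emit:
carry_out(deltas=[[[0,0,0,0,-1],[0,0.15,0,0,-1],[0,0.35,-0.2,0,-1],[0,0.6,-0.4,0,-1],[0,0.85,-0.4,0,-1]]])

```text
clock: 13.75
tool_pos: [0.6004, 0.2312, 0.2717]
orientation: [179.9, 0.3, 175.0]
force: [1.1, 0.5, -0.1]
opening: 0.0005
gripper_force: 0.0
```

```bash
python3 dirq.py
```

```text
n 265 hub [0.62764539 0.04692069] arm world dir from -x deg -7.296816505639313 line at hub y 0.047106168422589606 tip x 0.5466627180155773 end y 0.056709654467313714
green front(lower) edge yaw -5.8073275100071635 44 49
green back edge yaw -5.672244096021823 49 49
ledge front yaw -5.798602674718754 122 133
ledge back yaw -5.878252482361368 133 133
```

Now 1.5° short (2 mm at the tab); one more nudge of about 1.4 mm.

Run:
```python
from h import *
plan([unit((.587,.1,.27)),unit((.587,.1,.19)),unit((.5855,.0761,.19))],174.98)
```

```text
at unit [-47.1 187.7 270.8] yaw 175.16494873440698 t 13.8 f [4.  4.9 2.5]
[0.012, -0.693, 0.001] 0.0005
[0.014, -0.695, 0.401] 0.0005
[0.012, -0.815, 0.401] 0.0005
```

Emit:
carry_out(deltas=[[[0,-0.25,0,0,-1],[0.01,-0.5,0,0,-1],[0.01,-0.68,0,0,-1],[0.01,-0.69,0.2,0,-1],[0.01,-0.69,0.39,0,-1]]])

```text
clock: 14.3
tool_pos: [0.5855, 0.0917, 0.1894]
orientation: [179.9, 0.2, 174.9]
force: [0.4, 1.0, -0.8]
opening: 0.0008
gripper_force: 0.0
```

Emit:
carry_out(deltas=[[[0,0,0,0,-1],[0,-0.05,0,0,-1],[0,-0.08,0,0,-1],[0,-0.08,0,0,-1]]])

```text
clock: 14.7
tool_pos: [0.5846, 0.0765, 0.1913]
orientation: [179.9, 0.2, 175.0]
force: [-0.1, -1.0, 0.9]
opening: 0.0005
gripper_force: 0.0
```

Run:
```python
from h import *
plan([unit((.5855,.0761,.19))],174.98)
```

```text
at unit [-47.2  25.4 191.3] yaw 175.02649513930754 t 14.7 f [-0.1 -1.   0.9]
[-0.005, -0.002, 0.006] 0.0001
```

Emit:
carry_out(deltas=[[[0,-0.003,0,0,-1],[0,-0.003,0,0,-1],[0,-0.003,0,0,-1]]])

```text
clock: 15.0
tool_pos: [0.5838, 0.0765, 0.1897]
orientation: [180.0, 0.0, 175.0]
force: [0.5, 0.4, 0.4]
opening: 0.0007
gripper_force: 0.1
```

Emit:
carry_out(deltas=[[[0,0.1,0,0,-1],[0,0.3,0,0,-1],[0,0.5,-0.2,0,-1],[0,0.7,-0.4,0,-1],[0,0.9,-0.4,0,-1]]])

```text
clock: 15.5
tool_pos: [0.6007, 0.2567, 0.2745]
orientation: [179.8, 0.3, 175.0]
force: [1.3, -0.0, 0.6]
opening: 0.0004
gripper_force: 0.0
```

```bash
python3 dirq.py
```

```text
n 265 hub [0.62764539 0.04692069] arm world dir from -x deg -6.053635027332801 line at hub y 0.046674463981301303 tip x 0.5466627180155773 end y 0.05462827229998991
green front(lower) edge yaw -5.910865404803488 44 50
green back edge yaw -5.806819736815031 50 50
ledge front yaw -5.720789701314863 122 133
ledge back yaw -5.865861873248991 133 133
```

Within 0.3° of square. I back the arm off for a last clear look.

Emit:
carry_out(deltas=[[[0.2,0.1,-0.2,0,-1],[0.4,0.1,-0.3,0,-1],[0.6,0.1,-0.3,0,-1],[0.8,0.1,-0.3,0,-1],[0.9,0.1,-0.3,0,-1]]])

```text
clock: 16.05
tool_pos: [0.419, 0.2909, 0.3299]
orientation: [179.9, 0.0, 175.1]
force: [1.0, 0.9, 1.0]
opening: 0.0005
gripper_force: 0.0
```

```bash
python3 look.py fin
```

```text
s bin_tongue [284.7 208.4] 0.61
s latch_pivot [246.5 200.9] 0.85
s latch_tab [287.9 198.4] 0.84
t bin_tongue [274.6 215.9] 0.8
t latch_pivot [281.5 186.9] 0.79
t latch_tab [276.3 221.1] 0.78
shut tongue [282.0515 208.0943] 0.03: [284.5288 208.1519] latch pi tab [288.5344 200.4406]
shut tongue [276.0813 216.0949] 0.03: [275.887  218.2466] latch pi tab [275.5768 220.0498]
```

View pics/fin.png

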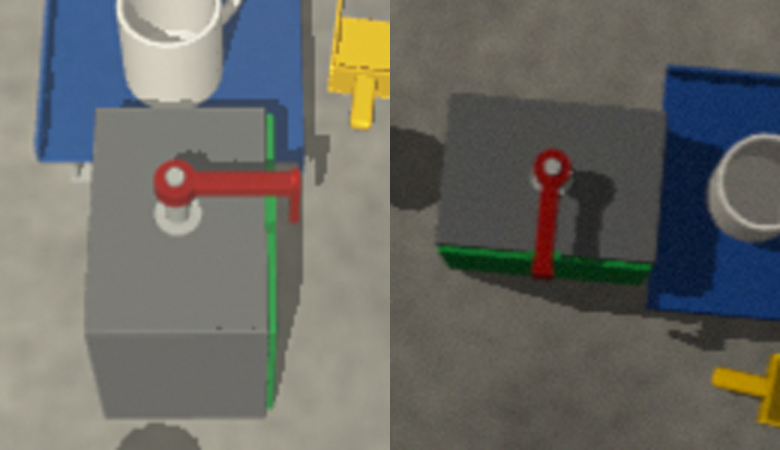

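The bin is shut. The arm points straight to the front, with its bent-down end at about (288,207) in scene, in front of the tongue, and the robot is clear. I hand in the job.

```bash
python3 -c "
from plant import ctrl
print(ctrl.close_job())"
```

```text
the job is handed in; nothing more can be done
None
```

The bin is fully shut, the red catch arm points straight to the front with its bent-down end in front of the tongue (within about 0.3° of square by camera), and the job was handed in at about 16 s.

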